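Gather the turned spacers in the pouring corner of the tray

ROBOT

A 6-joint arm with a two-finger parallel gripper is mounted at the origin on the work surface. World frame = base frame: x ahead of the robot, y to its left, z up, the work surface at z = 0. Lengths are in m, angles in rad, forces in N, time in s.
With the tool pointing down it reaches from about 0.25 to 0.725 m from the base axis. Payload 4 kg.
Tool frame: the origin (TCP) lies midway between the tips of the shut fingers; the grasp point (between the pads) lies 19 mm behind it; y points along the fingers, x is the direction in which the jaws open and shut, and the axes are right-handed (so a half turn about y gives the same grasp; the last joint's range is limited). The gripper opens to 85 mm and grips with 20 to 120 N. Pads are 22 mm wide; open, the fingers measure 114 mm over their backs; the gripper's body (76 mm by 85 mm) begins 54 mm behind the grasp point. The pads swing forward as they close: fully open they stand 13 mm farther back than shut.
Start: joints at [-1.231, 0.241, 0.005, 1.335, 0, 1.571], TCP at [0.167, -0.471, 0.231] pointing down, gripper open.
Joint ranges: [-2.72, 2.72], [-1.05, 1.87], [-1.09, 1.28], [-1.99, 2.15], [-1.42, 1.44], [-3.14, 3.14]. Speed limits (rad/s): [2.79, 2.79, 3.14, 3.14, 3.14, 3.14].

INTERFACE

Orientations are given as a unit quaternion [x, y, z, w].
In Python, from workcell import bot gives the robot as it stands. The module is installed in compiled form; this text tells all that it offers.
- The arm moves only by the shell command python3 -m inch 'ROWS'. ROWS is text: rows parted by semicolons, each of 7 numbers parted by spaces: the turn, a rotation vector about the tool's x, y, z in degrees, then the shift along the tool's x, y, z in mm, then the closure, from 0 (fully open) to 1 (shut). In form: ax ay az dx dy dz fingers; .... A call has 1 to 12 rows; each row shifts and turns the commanded pose from where the row before left it, along the tool's axes as they then stand; what a row does not reach is not made up. A row lasts 1/8 s, in which the tool goes at most 62.5 mm and 10.7 degrees, less where a joint would pass 70% of its speed; a pose out of reach is approached as far as the arm can. A call with a gripper value outside its range is refused whole. The fingers move at their own pace and stop on an object; the grip force is fixed at half the most. Time passes only in rows, so rows that do not move let the fingers close. It gives the time, the measured TCP pose, the force and the opening at its end, in the units of the state.
- bot.get_obs(): the state, without advancing time (a new reading comes with each control period).
- bot.camera(name): name is "scene" or "side" or "wrist"; returns a dict with "color" (384x512x3 uint8, blue, green, red), "fx", "fy", "cx", "cy" (pixels), "extrinsics" (4x4, takes a point from world to camera coordinates). Camera axes: x right, y up, looking along -z (the intrinsics and any distortion apply to the point x, -y, -z); pixel columns grow to the right and rows downward; lengths in m; the calibration is good to about 2 mm. A picture is of the moment at which its call begins. There is no depth.
- bot.job_done(): hands the job in, once; it reports no verdict.
Trained networks look in the newest picture that a camera, given by its name, has taken for a name from the list of things; names that differ only in an ending like _2 or _b are one class to them, and where a whole thing is asked for, a point or a joint stands for the part that bears it (a point fixed in the world has none). Each returns a list of dicts, best first, with "conf" (0 to 1); they miss things now and then, are a little off and sometimes report something else, mostly with a low value. They report only what shows in the picture. A call takes as long as a camera call.
- bot.look_for(name, camera): "extent" ([left, top, right, bottom] in pixels, round what is visible of it).
- bot.cut_out(name, camera): "region" (384x512 bool, what is visible of it) and "extent" ([left, top, right, bottom] in pixels, round what is visible of it).
- bot.spot_point(name, camera): "point" ([column, row] in pixels: a listed point, or the origin of a listed thing).
The state is a dict: "clock": time; "joint_pos": joint angles; "joint_vel": joint speeds; "tau": joint torques, N m; "eef_pos": TCP position; "tool_rot": TCP orientation; "ft_force": force on the tool from outside, world axes, zero at the start; "ft_torque": the same for the moment, N m; "grip_width": finger opening in m.
Only numpy, scipy, OpenCV 4.12 (cv2) and the standard library are available. Lean on these libraries where they do the work, as an engineer would, in place of code of your own. Each camera call takes 0.05 s, during which the arm holds its last target.

TASK

Put the stray aluminium spacer that lies on the bench into the grey tray with the other three and let go of it. Then grip the tray and tip it up on its pouring corner (the one towards the robot, with lowered walls and a flared lip), that corner staying on the bench, until all four spacers have slid together into it. Finish while still holding the tray tilted and still like that, so that I can pick them out; leave the other things on the bench where they are.

Things in the scene. Friction and masses are not known exactly. Their poses are not given: they have to be found in the camera images.
- tray: open grey plastic tray, loose, 0.36 kg, flat on the bench. Origin: centre of its underside; x along its long side, y along its short side, z up. Walls 238 x 168 mm outside, 65 mm high, 4 mm thick, as is the floor. Rim band round the top: 12 mm high, 10 mm thick, flush with the wall inside, 6 mm proud outside (250 x 180 mm over the rim). At first no spacer has its centre at x below -40 mm
- pour_corner (a point): inside the tray where the inner wall faces meet at its pouring corner, 9 mm above its floor (tray frame: -115, -80, 13 mm). Here the last 55 mm of both walls are only 38 mm high, without rim, and carry a lip flared outwards by 15 mm (top 57 mm high). This corner faces the robot within about 0.45 rad
- pour_foot (a point): foot of the pouring corner, on the tray's underside (tray frame: -119, -84, 0 mm); the tray tips about this point. Spacers start sliding on the tray's floor at a tilt of 9 to 14 degrees; along a wall they may hang until about 25 degrees
- high_foot (a point): foot of the opposite corner, on the tray's underside (tray frame: 119, 84, 0 mm); the corner that is raised
- spacer1_mid (a point): centre of a spacer that lies flat in the tray from the start; turned aluminium ring, 30 mm outside diameter, 18 mm high, 16 mm bore, 28 g, its z axis along the bore
- spacer2_mid (a point): centre of a spacer that lies flat in the tray from the start; turned aluminium ring, 30 mm outside diameter, 18 mm high, 16 mm bore, 28 g, its z axis along the bore
- spacer3_mid (a point): centre of a spacer that lies flat in the tray from the start; turned aluminium ring, 30 mm outside diameter, 18 mm high, 16 mm bore, 28 g, its z axis along the bore
- stray_mid (a point): centre of the stray spacer: lying on the bench beside the tray, to its left or its right; turned aluminium ring, 30 mm outside diameter, 18 mm high, 16 mm bore, 28 g, its z axis along the bore
- nut: bystander: steel hexagon nut, 36 mm across flats, 19 mm high (origin: centre of its underside); not one of the spacers
- file: bystander: hand file with wooden handle, 330 mm long, 28 mm high, lying along its x axis (origin: underside, near its middle)
- arc_plate: bystander: ground steel arc-shaped plate with two bores, 72 mm wide, 8 mm thick, about 260 mm long along its y axis, flat on the bench (origin: underside, middle of the arc)
- wrench: bystander: steel spanner, 180 mm long along its x axis, 8 mm high (origin: underside centre)
- brush: bystander: bench brush, 200 mm long along its x axis, 20 mm high (origin: underside centre)
- discs: bystander: stack of abrasive discs, 125 mm across, 20 mm high (origin: underside centre)

How it is judged:
By the outcome, as a careful person would: the job done as asked, in the order asked, and still so for the second after the job is handed in, while the arm keeps its last pose, push and grip.
It also fails if it takes over 48 s, if anything falls off the work surface, if the arm or the gripper's body presses on something with over 40 N, if the wrist force passes 120 N, or if a joint passes its speed limit or range.

## Working session

There is one attempt and no reset: what is moved stays moved. The work goes in short steps, Python scripts to look and compute and a shell command to move; the robot and the scene stay as the last step left them, time stands still between calls to the robot, and variables do not carry over. Pictures are saved under pics/ and viewed, and the job is handed in when it is done.

```bash
mkdir -p pics; cat > h.py <<'E'
import numpy as np, cv2
from workcell import bot
from scipy.spatial.transform import Rotation as R
def cam(n,save=None):
    c=bot.camera(n)
    if save: cv2.imwrite('pics/'+save+'.png',c['color'])
    return c
def proj(c,p):
    q=np.array(c['extrinsics'])@np.r_[p,1]
    return np.array([c['cx']+c['fx']*q[0]/-q[2], c['cy']+c['fy']*-q[1]/-q[2]])
def ray(c,px):
    E=np.array(c['extrinsics']);Rm=E[:3,:3];o=-Rm.T@E[:3,3]
    d=Rm.T@np.array([(px[0]-c['cx'])/c['fx'],-(px[1]-c['cy'])/c['fy'],-1])
    return o,d
def atz(c,px,z):
    o,d=ray(c,px); return o+d*(z-o[2])/d[2]
E
python3 - <<'E'
from h import *
np.set_printoptions(precision=4,suppress=True)
for n in ['scene','side','wrist']:
    c=cam(n,n+'0')
    print(n,{k:v for k,v in c.items() if k!='color' and k!='extrinsics'}); o,d=ray(c,(256,192));print(o,d)
    for t,z in [('pour_corner',.013),('pour_foot',0),('high_foot',0),('tray',0),('spacer1_mid',.013),('stray_mid',.009),('nut',0),('file',0),('arc_plate',0),('wrench',0),('brush',0),('discs',0)]:
        for r in bot.spot_point(t,n)[:5]:
            print(t,round(r['conf'],2),np.round(r['point'],1),atz(c,r['point'],z))
print(bot.get_obs())
E
```

```text
scene {'fx': 458.55623024096127, 'fy': 458.55623024096127, 'cx': 254.37115318166514, 'cy': 196.68921034042728}
[ 1.0884 -0.2246  0.9637] [-0.535   0.2268 -0.8139]
pour_corner 0.65 [206.2 168. ] [ 0.3434 -0.0532  0.013 ]
pour_corner 0.64 [238.8 198.2] [ 0.4655 -0.0072  0.013 ]
pour_corner 0.33 [257.9 225.9] [0.5587 0.0071 0.013 ]
pour_corner 0.21 [154.7 319.6] [ 0.6944 -0.2843  0.013 ]
pour_foot 0.74 [203.8 166.1] [ 0.3247 -0.0548  0.    ]
high_foot 0.72 [268.5 248.6] [0.619  0.0101 0.    ]
tray 0.71 [236.1 205.2] [ 0.4747 -0.0182  0.    ]
spacer1_mid 0.48 [256.1 229.4] [ 0.5662 -0.0007  0.013 ]
stray_mid 0.53 [365.7 186.1] [0.5465 0.3132 0.009 ]
nut 0.73 [138.4 239.4] [ 0.4821 -0.271   0.    ]
file 0.56 [116.7 175.2] [ 0.2708 -0.2784  0.    ]
arc_plate 0.96 [268.7 314.5] [ 0.7686 -0.0521  0.    ]
wrench 0.79 [153.8 319.1] [ 0.6873 -0.2866  0.    ]
wrench 0.42 [367.2 183.1] [0.5343 0.3268 0.    ]
brush 0.93 [385.8 237.8] [0.6954 0.2861 0.    ]
discs 0.77 [319.7 123.1] [0.2945 0.3069 0.    ]
side {'fx': 348.91789162763786, 'fy': 348.91789162763786, 'cx': 260.4687629653588, 'cy': 193.13
[... 1036 characters left out ...]
.12875692103245, 'cx': 257.92719692319855, 'cy': 193.4475494872848}
[ 0.2428 -0.4443  0.3739] [-0.2912 -0.0967 -0.9518]
file 0.74 [113.4   8.9] [ 0.2658 -0.2789  0.    ]
brush 0.41 [111.2   8. ] [ 0.2658 -0.2766  0.    ]
{'clock': 1.95, 'joint_pos': array([-1.231 ,  0.2406,  0.005 ,  1.3352, -0.    ,  1.5708]), 'joint_vel': array([-0.0011,  0.0012, -0.0003,  0.0003, -0.0017, -0.0007]), 'tau': array([ -0.0003, -37.2203,  25.2688,   0.0014,  -0.    ,  -0.    ]), 'eef_pos': array([ 0.1667, -0.4714,  0.2313]), 'tool_rot': array([ 0.5773, -0.4083,  0.4083, -0.5773]), 'ft_force': array([-0.4179,  0.0216,  0.8821]), 'ft_torque': array([-0.0031,  0.017 ,  0.0022]), 'grip_width': 0.08534215598379703}
```

View pictures.

View pics/scene0.png

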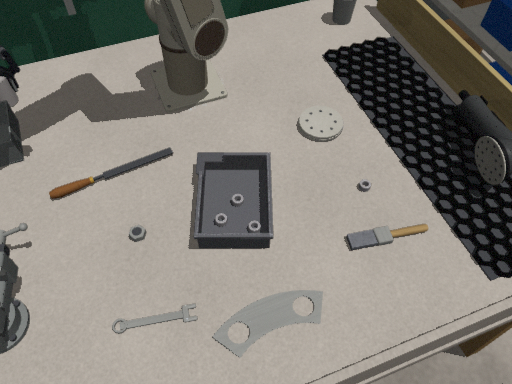

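View pics/side0.png

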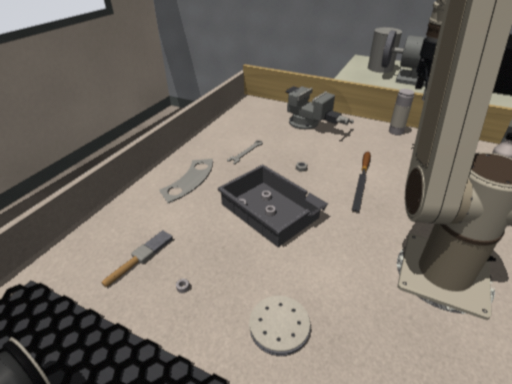

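```bash
python3 - <<'E'
from h import *
np.set_printoptions(precision=4,suppress=True)
o=bot.get_obs(); print(R.from_quat(o['tool_rot']).as_matrix())
E
```

```text
[[ 0.3333 -0.      0.9428]
 [-0.9428 -0.      0.3333]
 [ 0.     -1.     -0.    ]]
```

```bash
cat > fit.py <<'E'
from h import *
from scipy.optimize import least_squares
import pickle
np.set_printoptions(precision=4,suppress=True)
C={n:bot.camera(n) for n in ['scene','side']}
M={}
for n in C:
    r=bot.cut_out('tray',n); print(n,[(round(x['conf'],2),x['extent']) for x in r]); M[n]=r[0]['region'].astype(np.uint8)
def pts(p):
    x,y,th=p; P=[]
    for sx in(-1,1):
        for sy in(-1,1):
            P.append((sx*.119,sy*.084,0))
            if (sx,sy)!=(-1,-1):
                P+= [(sx*.125,sy*.09,.053),(sx*.125,sy*.09,.065)]
    P+=[(-.125,-.029,.065),(-.064,-.09,.065),(-.134,-.099,.057),(-.134,-.029,.057),(-.064,-.099,.057)]
    P=np.array(P); c,s=np.cos(th),np.sin(th)
    return np.c_[x+c*P[:,0]-s*P[:,1],y+s*P[:,0]+c*P[:,1],P[:,2]]
def sil(c,p):
    h=cv2.convexHull(np.array([proj(c,q) for q in pts(p)],np.float32))
    m=np.zeros((384,512),np.uint8); cv2.fillConvexPoly(m,np.round(h*16).astype(np.int32),1,shift=4); return m
def cost(p):
    s=0
    for n in C:
        m=sil(C[n],p); s+=1-(m&M[n]).sum()/(m|M[n]).sum()
    return s
from scipy.optimize import minimize
best=None
for th in(-.5,-.3):
    r=minimize(cost,[.475,-.02,th],method='Nelder-Mead',options=dict(initial_simplex=[[.475,-.02,th],[.485,-.02,th],[.475,-.01,th],[.475,-.02,th+.1]],xatol=1e-4,fatol=1e-5))
    print(r.x,np.degrees(r.x[2]),r.fun)
    if best is None or r.fun<best.fun: best=r
p=best.x; np.save('tray.npy',p)
for n in C:
    im=C[n]['color'].copy(); cs,_=cv2.findContours(sil(C[n],p),0,2); cv2.drawContours(im,cs,-1,(0,0,255),1)
    T=lambda q:np.r_[p[:2]+np.array([[np.cos(p[2]),-np.sin(p[2])],[np.sin(p[2]),np.cos(p[2])]])@np.array(q[:2]),q[2]]
    for q in [(-.115,-.08,.013),(.119,.084,0)]: cv2.circle(im,tuple(np.round(proj(C[n],T(q))).astype(int)),2,(0,255,0),-1)
    im=im[120:280,150:350] ; cv2.imwrite(f'pics/fit_{n}.png',cv2.resize(im,None,fx=3.5,fy=3.5))
    for t in ['spacer1_mid']:
        for r in bot.look_for(t,n): print(n,t,round(r['conf'],2),np.round(r['extent'],0))
E
python3 fit.py
```

```text
scene [(0.77, [196.8, 150.7, 274.0, 246.9])]
side [(0.66, [217.7, 164.1, 329.2, 247.8])]
[ 0.476  -0.0222 -0.383 ] -21.942935924914092 0.20936900638580913
[ 0.4777 -0.0207 -0.3777] -21.638863666211055 0.21329391525677788
scene spacer1_mid 0.64 [252. 222. 258. 233.]
scene spacer1_mid 0.57 [130. 228. 147. 239.]
scene spacer1_mid 0.56 [196. 149. 272. 246.]
scene spacer1_mid 0.46 [344. 221. 429. 252.]
```

```bash
cd pics; python3 -c "
import cv2,numpy as np
a=cv2.imread('fit_scene.png');b=cv2.imread('fit_side.png');c=cv2.resize(np.hstack([a,b]),(800,320));cv2.imwrite('fitboth.png',a)"
```

```text
(no output)
```

View pics/fit_scene.png

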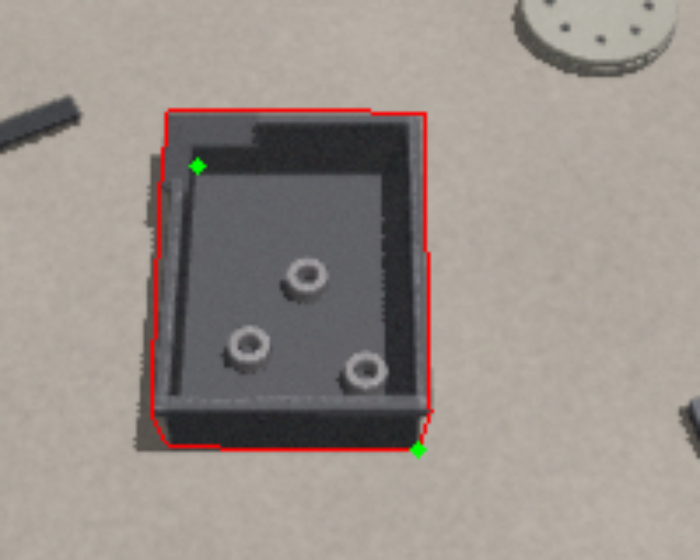

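View pics/fit_side.png

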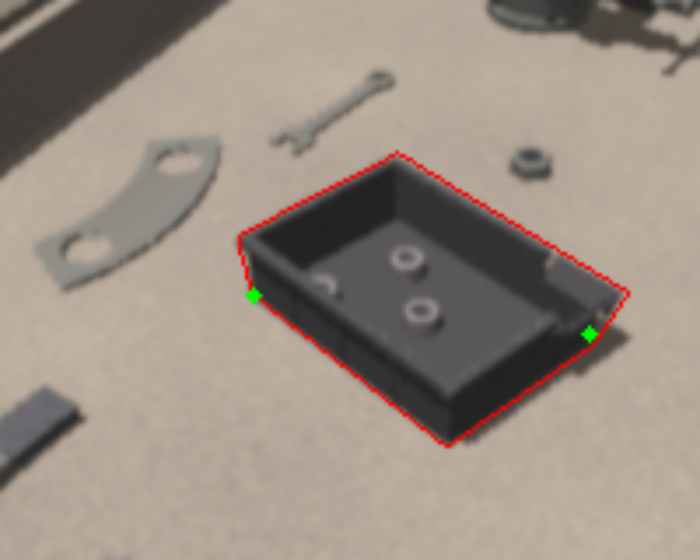

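```bash
cat >> h.py <<'E'
def TW(p,q):
    c,s=np.cos(p[2]),np.sin(p[2]); return np.array([p[0]+c*q[0]-s*q[1],p[1]+s*q[0]+c*q[1],q[2] if len(q)>2 else 0])
def shift(target,o=None):
    "tool-frame shift in mm from current TCP to target"
    o=o or bot.get_obs(); return R.from_quat(o['tool_rot']).inv().apply(np.array(target)-o['eef_pos'])*1000
def yaw(o): m=R.from_quat(o['tool_rot']).as_matrix(); return np.degrees(np.arctan2(m[1,0],m[0,0]))
E
python3 - <<'E'
from h import *
np.set_printoptions(precision=4,suppress=True)
p=np.load('tray.npy'); c=cam('scene')
for px in[(237.7,199.1),(220.9,218.6),(254.6,225.7)]:
    w=atz(c,px,.016); d=w[:2]-p[:2]; cc,s=np.cos(p[2]),np.sin(p[2]); print(w,'tray',cc*d[0]+s*d[1],-s*d[0]+cc*d[1])
for q in[(-.119,-.084,0),(.119,.084,0),(-.06,-.02,.01),(.12,.03,.04)]: print(q,TW(p,q))
for n,b in(('scene',(350,170,382,202)),('side',(164,268,200,304))):
    c=cam(n); im=c['color'].copy(); u=proj(c,[.546,.315,.009]); print(u)
    cv2.imwrite('pics/stray_%s.png'%n,cv2.resize(im[b[1]:b[3],b[0]:b[2]],(400,400),interpolation=cv2.INTER_NEAREST))
    print((u-np.array(b[:2]))*400/(b[2]-b[0]))
print(shift([.546,.315,.13]))
E
cd pics; python3 -c "
import cv2,numpy as np
cv2.imwrite('stray_b.png',np.hstack([cv2.imread('stray_scene.png'),cv2.imread('stray_side.png')]))"
```

```text
[ 0.469  -0.0115  0.016 ] tray -0.010469117317823282 0.007294771428778582
[ 0.5083 -0.0699  0.016 ] tray 0.04773695395193189 -0.03222360562096397
[ 0.5569 -0.0009  0.016 ] tray 0.0671029829042386 0.04998307145136202
(-0.119, -0.084, 0) [ 0.3343 -0.0556  0.    ]
(0.119, 0.084, 0) [0.6178 0.0113 0.    ]
(-0.06, -0.02, 0.01) [ 0.4129 -0.0183  0.01  ]
(0.12, 0.03, 0.04) [ 0.5985 -0.0392  0.04  ]
[366.2078 185.7488]
[202.597  196.8598]
[180.7582 286.0935]
[186.2019 201.0393]
[-615.0148  101.3164  619.762 ]
```

View pics/stray_b.png

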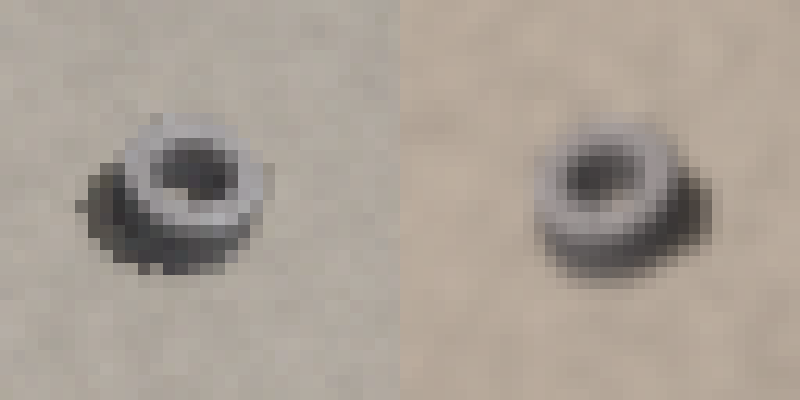

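```bash
python3 - <<'E'
from h import *
np.set_printoptions(precision=4,suppress=True)
c=cam('scene'); print(atz(c,(365.4,185.5),.009),atz(c,(350+194/12.5,170+171/12.5),.018))
c=cam('side'); print(atz(c,(182.6,286.3),.009),atz(c,(164+207/11.11,268+179/11.11),.018))
# plan rows: position line with yaw turning
o=bot.get_obs(); P0=o['eef_pos']; T=np.array([.544,.315,.13]); N=14
Rm=R.from_quat(o['tool_rot'])
for i in range(N):
    d=(T-P0)/N; print(np.round(Rm.inv().apply(d)*1000,1)); Rm=Rm*R.from_rotvec([0,-np.radians(3.5),0])
print(Rm.as_matrix(),o['clock'])
E
```

```text
[0.5445 0.3134 0.009 ] [0.5447 0.3116 0.018 ]
[0.5418 0.3136 0.009 ] [0.5402 0.3136 0.018 ]
[-44.    7.2  44.1]
[-41.2   7.2  46.7]
[-38.3   7.2  49.2]
[-35.2   7.2  51.4]
[-32.    7.2  53.5]
[-28.7   7.2  55.3]
[-25.2   7.2  57. ]
[-21.7   7.2  58.4]
[-18.1   7.2  59.6]
[-14.4   7.2  60.6]
[-10.7   7.2  61.4]
[-6.9  7.2 61.9]
[-3.2  7.2 62.2]
[ 0.7  7.2 62.3]
[[ 0.9302  0.      0.367 ]
 [-0.367   0.      0.9302]
 [ 0.     -1.      0.    ]] 2.5
```

```bash
python3 -m inch '0 -3.5 0 -44 7 44 0.3; 0 -3.5 0 -41 7 46.5 0.3; 0 -3.5 0 -38 7 49 0.3; 0 -3.5 0 -35 7 51 0.3; 0 -3.5 0 -32 7 53 0.3; 0 -3.5 0 -28.5 7 55 0.3; 0 -3.5 0 -25 7 57 0.3; 0 -3.5 0 -21.5 7 58 0.3; 0 -3.5 0 -18 7 59.5 0.3; 0 -3.5 0 -14.5 7 60 0.3; 0 -3.5 0 -10.5 7 61 0.3; 0 -3.5 0 -7 7 61.5 0.3'
python3 - <<'E'
from h import *
np.set_printoptions(precision=4,suppress=True)
o=bot.get_obs(); print(o['clock'],o['eef_pos'],yaw(o),o['joint_pos'],o['grip_width'],o['ft_force'],shift([.543,.3133,.04]))
E
```

```text
clock: 4.0
eef_pos: [0.489, 0.201, 0.1473]
tool_rot: [-0.685, 0.173, -0.174, 0.686]
ft_force: [1.3, -1.5, 0.1]
grip_width: 0.06
4.0 [0.489  0.201  0.1473] -28.388358189475188 [ 0.3903  0.347  -0.0734  1.1496 -0.0004  2.4565] 0.059998517832025915 [ 1.269 -1.496  0.057] [ -5.9201 107.292  124.4356]
```

```bash
python3 -m inch '0 -3.5 0 -3 10 60 0.3; 0 -3 0 1 30 60 0.3; 0 0 0 0 30 3 0.3;0 0 0 0 0 0 0.3'
python3 - <<'E'
from h import *
np.set_printoptions(precision=4,suppress=True)
o=bot.get_obs(); print(o['clock'],o['eef_pos'],yaw(o),o['joint_pos'],o['grip_width'],o['ft_force'],shift([.543,.3133,.002]))
c=cam('wrist','w1')
for r in bot.spot_point('stray_mid','wrist'): print(r['conf'],r['point'],atz(c,r['point'],.009))
print(proj(c,[.543,.3133,.009]))
E
```

```text
clock: 4.5
eef_pos: [0.5374, 0.3055, 0.0759]
tool_rot: [0.696, -0.137, 0.133, -0.692]
ft_force: [-0.4, -1.0, -0.0]
grip_width: 0.0598
4.5 [0.5374 0.3055 0.0759] -21.963594893632166 [ 0.517   0.579   0.1013  1.1005 -0.0001  2.4711] 0.05976710755533526 [-0.4307 -1.0302 -0.0487] [ 2.6035 73.7876  9.7639]
0.57 [265.4, 197.7] [0.5457 0.3115 0.009 ]
[260.7446 196.8041]
```

View pics/w1.png

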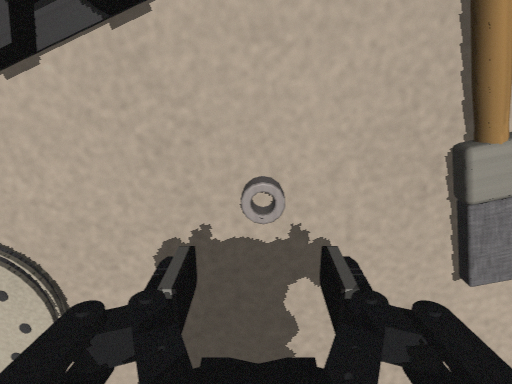

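```bash
python3 - <<'E'
from h import *
np.set_printoptions(precision=4,suppress=True)
c=cam('wrist'); print(atz(c,(263,201),.018), shift([.5445,.3125,.002]),bot.get_obs()['eef_pos'])
E
```

```text
[0.5465 0.312  0.018 ] [ 1.2417 78.8293  7.711 ] [0.5403 0.3058 0.0808]
```

```bash
python3 -m inch '0 0 0 2 26 7 0.3; 0 0 0 0 26 0 0.3; 0 0 0 0 18 0 0.3; 0 0 0 0 8 0 0.3; 0 0 0 0 0 0 0.3'
python3 - <<'E'
from h import *
np.set_printoptions(precision=4,suppress=True)
o=bot.get_obs(); print(o['clock'],o['eef_pos'],o['grip_width'],o['ft_force'],shift([.545,.312,.002]))
E
python3 -m inch '0 0 0 0 0 0 0.85; 0 0 0 0 0 0 0.85; 0 0 0 0 0 0 0.85; 0 0 0 0 0 0 0.85'
```

```text
clock: 5.28
eef_pos: [0.5444, 0.3116, 0.0017]
tool_rot: [-0.694, 0.135, -0.135, 0.694]
ft_force: [0.7, 0.3, -0.2]
grip_width: 0.0597
5.275 [0.5444 0.3116 0.0017] 0.05965902633870353 [ 0.7133  0.3162 -0.1751] [ 0.3947 -0.3166  0.6147]
clock: 5.78
eef_pos: [0.5453, 0.3123, 0.0028]
tool_rot: [-0.693, 0.134, -0.136, 0.695]
ft_force: [-0.4, -0.7, 5.6]
grip_width: 0.0275
```

```bash
python3 -m inch '0 0 0 0 0 0 0.85; 0 0 0 0 -10 0 0.85; 0 0 0 0 -40 0 0.85; 0 0 0 0 -50 0 0.85;0 0 0 0 -20 0 0.85'
python3 - <<'E'
from h import *
np.set_printoptions(precision=4,suppress=True)
o=bot.get_obs(); print(o['clock'],o['eef_pos'],o['grip_width'],o['ft_force'])
c=cam('wrist','w2'); p=np.load('tray.npy'); t=TW(p,(-.06,-.02)); t[2]=.14; print(t,shift(t))
E
```

```text
clock: 6.4
eef_pos: [0.5458, 0.3127, 0.1254]
tool_rot: [-0.693, 0.134, -0.137, 0.695]
ft_force: [0.0, 0.7, -0.3]
grip_width: 0.0274
6.4 [0.5458 0.3127 0.1254] 0.027384367355509826 [ 0.0317  0.7492 -0.2848]
[ 0.4129 -0.0183  0.14  ] [   0.5059  -14.9849 -357.2438]
```

View pics/w2.png

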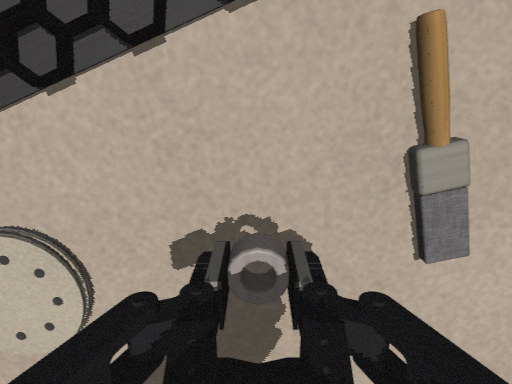

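```bash
python3 -m inch '0 0 0 0 -10 -40 0.85; 0 0 0 0 -5 -60 0.85; 0 0 0 0 0 -60 0.85; 0 0 0 0 0 -60 0.85; 0 0 0 0 0 -60 0.85; 0 0 0 0 0 -50 0.85; 0 0 0 0 0 -27 0.85; 0 0 0 0 0 0 0.85'
python3 - <<'E'
from h import *
np.set_printoptions(precision=4,suppress=True)
o=bot.get_obs(); p=np.load('tray.npy'); t=TW(p,(-.06,-.02)); t[2]=.008; print(o['clock'],o['eef_pos'],o['grip_width'],shift(t),o['joint_pos'])
E
```

```text
clock: 7.45
eef_pos: [0.4091, -0.0203, 0.136]
tool_rot: [0.694, -0.137, 0.136, -0.694]
ft_force: [0.0, 0.7, 0.2]
grip_width: 0.0276
7.45 [ 0.4091 -0.0203  0.136 ] 0.027623862575820224 [  2.9055 127.9982   3.3838] [-0.0497  0.1363 -0.3866  1.0492  0.0001  1.9091]
```

```bash
python3 -m inch '0 0 0 2 40 2 0.85; 0 0 0 0 45 0 0.85; 0 0 0 0 25 0 0.85; 0 0 0 0 12 0 0.85; 0 0 0 0 4 0 0.85; 0 0 0 0 0 0 0.85'
python3 - <<'E'
from h import *
o=bot.get_obs(); print(o['clock'],o['eef_pos'],o['grip_width'],o['ft_force'])
E
```

```text
clock: 8.2
eef_pos: [0.4137, -0.0178, 0.0108]
tool_rot: [-0.694, 0.135, -0.135, 0.694]
ft_force: [0.1, 0.1, 0.3]
grip_width: 0.0275
8.2 [ 0.41368095 -0.01776302  0.01084118] 0.027515685146710874 [0.10248775 0.09610786 0.32440352]
```

```bash
python3 -m inch '0 0 0 0 2 0 0.85; 0 0 0 0 0 0 0.45; 0 0 0 0 0 0 0.45; 0 0 0 0 0 0 0.45; 0 0 0 0 -15 0 0.45; 0 0 0 0 -40 0 0.45; 0 0 0 0 -50 0 0.45;0 0 0 0 -20 0 0.4'
python3 - <<'E'
from h import *
np.set_printoptions(precision=4,suppress=True)
o=bot.get_obs(); print(o['clock'],o['eef_pos'],o['grip_width'],o['ft_force'],yaw(o))
c=cam('wrist','w3');c=cam('side','s3')
E
```

```text
clock: 9.2
eef_pos: [0.414, -0.018, 0.136]
tool_rot: [-0.694, 0.134, -0.136, 0.694]
ft_force: [-0.4, 0.9, -0.8]
grip_width: 0.0516
9.2 [ 0.414 -0.018  0.136] 0.051611302321673026 [-0.4101  0.9361 -0.7721] -22.031750287993795
```

View pics/w3.png

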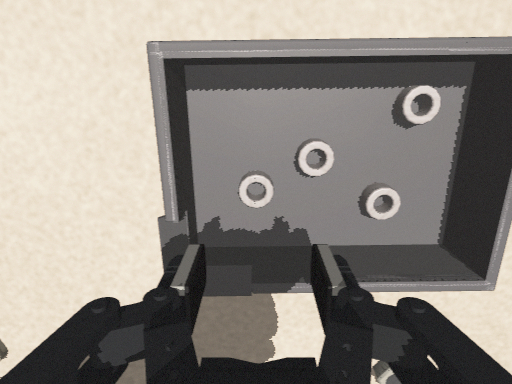

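View pics/s3.png

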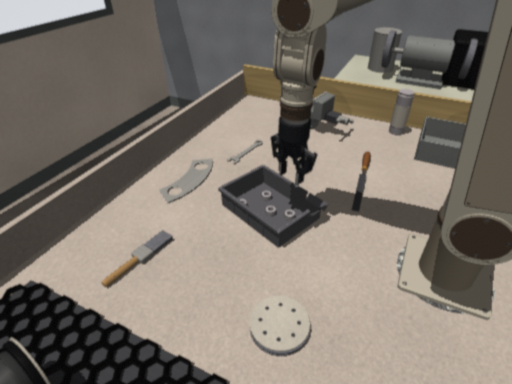

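```bash
python3 - <<'E'
from h import *
np.set_printoptions(precision=4,suppress=True)
p=np.load('tray.npy'); t=TW(p,(.120,.040,.038)); print(t,shift(t))
E
```

```text
[ 0.6023 -0.0299  0.038 ] [178.067   98.5032  59.3013]
```

```bash
python3 -m inch '0 0 0 45 0 15 0.4; 0 0 0 58 0 20 0.4; 0 0 0 50 0 20 0.4; 0 0 0 25 0 4 0.4; 0 0 0 0 0 0 0.4'
python3 - <<'E'
from h import *
np.set_printoptions(precision=4,suppress=True)
p=np.load('tray.npy'); t=TW(p,(.120,.040,.038)); o=bot.get_obs();print(o['clock'],o['eef_pos'],shift(t),o['joint_pos'])
c=cam('wrist','w4');cam('scene','c4')
print(proj(c,TW(p,(.120,.040,.065))),proj(c,TW(p,(.125,.09,.065))))
E
```

```text
clock: 9.93
eef_pos: [0.6002, -0.0303, 0.1305]
tool_rot: [0.694, -0.136, 0.134, -0.694]
ft_force: [-0.2, 0.3, -0.4]
grip_width: 0.0512
9.925 [ 0.6002 -0.0303  0.1305] [ 2.1347 92.4917  1.2271] [-0.0504  0.4993  0.1175  1.1927  0.0001  1.9052]
[259.9417 209.1179] [267.7767 136.1101]
```

View pics/w4.png

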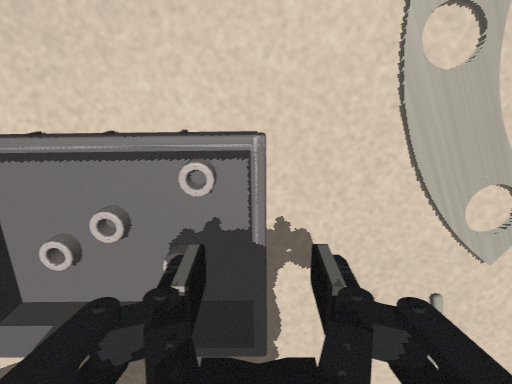

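```bash
python3 -m inch '0 0 0 0 30 0 0.4; 0 0 0 0 40 0 0.4; 0 0 0 0 20 0 0.4; 0 0 0 0 4 0 0.4; 0 0 0 0 0 0 0.4'
python3 - <<'E'
from h import *
np.set_printoptions(precision=4,suppress=True)
p=np.load('tray.npy'); t=TW(p,(.120,.040,.038)); o=bot.get_obs();print(o['clock'],o['eef_pos'],shift(t),o['ft_force'])
E
python3 -m inch '0 0 0 0 0 0 1; 0 0 0 0 0 0 1; 0 0 0 0 0 0 1; 0 0 0 0 0 0 1; 0 0 0 0 0 0 1; 0 0 0 0 0 0 1'
python3 - <<'E'
from h import *
np.set_printoptions(precision=4,suppress=True)
o=bot.get_obs();print(o['clock'],o['eef_pos'],o['ft_force'],o['ft_torque'],o['grip_width'])
cam('scene','c5'); cam('side','s5')
E
cd pics; python3 -c "
import cv2,numpy as np
cv2.imwrite('b5.png',np.hstack([cv2.resize(cv2.imread('c5.png')[100:300,150:350],(400,400)),cv2.resize(cv2.imread('s5.png')[100:300,180:380],(400,400))]))"
```

```text
clock: 10.65
eef_pos: [0.5997, -0.03, 0.04]
tool_rot: [-0.694, 0.135, -0.135, 0.694]
ft_force: [-0.3, 0.3, 0.4]
grip_width: 0.0513
10.65 [ 0.5997 -0.03    0.04  ] [2.3819 1.9515 1.1027] [-0.3164  0.3063  0.437 ]
clock: 11.4
eef_pos: [0.6008, -0.0303, 0.0406]
tool_rot: [0.694, -0.134, 0.136, -0.694]
ft_force: [-1.4, 0.3, 5.6]
grip_width: 0.0089
11.4 [ 0.6008 -0.0303  0.0406] [-1.3942  0.3077  5.6189] [0.0144 0.2899 0.2942] 0.008900927326467387
```

View pics/b5.png

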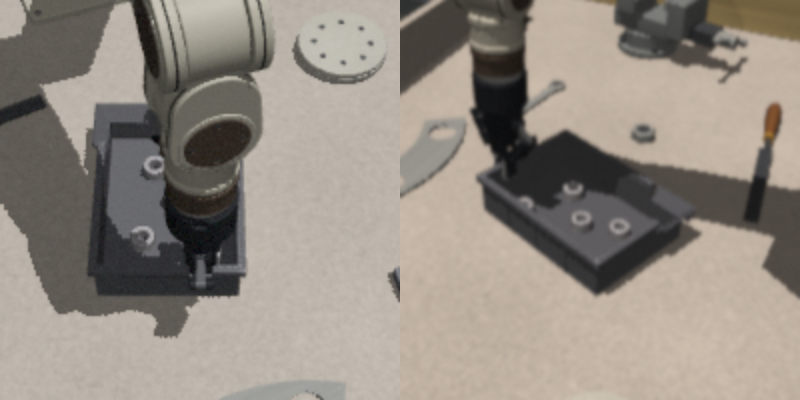

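```bash
cat > tilt.py <<'E'
from h import *
import sys
np.set_printoptions(precision=3,suppress=True)
d=np.radians(float(sys.argv[1])); foot=np.array([.333,-.055,0]); o=bot.get_obs(); Rt=R.from_quat(o['tool_rot'])
phi=np.arctan2(.084,.119)+np.load('tray.npy')[2]; w=np.array([np.sin(phi),-np.cos(phi),0])
r=o['eef_pos']-foot; print('rot',Rt.inv().apply(w)*np.degrees(d),'shift',Rt.inv().apply(R.from_rotvec(w*d).apply(r)-r)*1000, 'yaw',yaw(o),np.degrees(phi))
print(o['clock'],o['eef_pos'],o['ft_force'],o['ft_torque'],o['grip_width'],o['joint_pos'])
E
python3 tilt.py 2
```

```text
rot [ 1.155  0.001 -1.633] shift [-1.272 -9.273 -0.908] yaw -22.007773333720497 13.274657043278628
11.5 [ 0.601 -0.03   0.041] [-0.746 -1.414  5.347] [-0.104  0.326  0.28 ] 0.008897479173131235 [-0.05   0.578 -0.004  0.987 -0.     1.905]
```

```bash
python3 -m inch '1.15 0 -1.63 -1.3 -9.2 -0.9 1; 1.15 0 -1.63 -1.3 -9.2 -0.9 1; 1.15 0 -1.63 -1.3 -9.2 -0.9 1; 0 0 0 0 0 0 1'; python3 tilt.py 2
```

```text
clock: 12.0
eef_pos: [0.5937, -0.0316, 0.0677]
tool_rot: [-0.678, 0.101, -0.169, 0.708]
ft_force: [0.2, -0.9, -2.3]
grip_width: 0.0089
rot [ 1.157  0.001 -1.631] shift [-1.27  -9.216 -0.905] yaw -22.224657179273432 13.274657043278628
12.0 [ 0.594 -0.032  0.068] [ 0.243 -0.897 -2.296] [-0.225  0.147  0.029] 0.008872564678308022 [-0.069  0.47  -0.117  0.883  0.031  1.889]
```

```bash
python3 -m inch '1.15 0 -1.63 -1.3 -9.2 -0.9 1; 1.15 0 -1.63 -1.3 -9.2 -0.9 1; 1.15 0 -1.63 -1.3 -9.2 -0.9 1; 1.15 0 -1.63 -1.3 -9.2 -0.9 1; 1.15 0 -1.63 -1.3 -9.2 -0.9 1; 0 0 0 0 0 0 1; 0 0 0 0 0 0 1'; python3 tilt.py 2
python3 - <<'E'
from h import *
cam('scene','c6'); cam('side','s6');cam('wrist','w6')
a=cv2.resize(cv2.imread('pics/c6.png')[120:270,170:320],(400,400));b=cv2.resize(cv2.imread('pics/s6.png')[130:260,210:340],(400,400))
cv2.imwrite('pics/b6.png',np.hstack([a,b]))
E
```

```text
clock: 12.88
eef_pos: [0.5789, -0.0349, 0.1106]
tool_rot: [-0.647, 0.045, -0.223, 0.728]
ft_force: [-1.6, -0.5, -2.6]
grip_width: 0.009
rot [ 1.156  0.001 -1.632] shift [-1.251 -9.222 -0.891] yaw -23.103014556579808 13.274657043278628
12.875 [ 0.579 -0.035  0.111] [-1.57  -0.462 -2.624] [-0.23   0.745  0.046] 0.009004229969929686 [-0.108  0.299 -0.294  0.716  0.091  1.86 ]
```

View pics/b6.png

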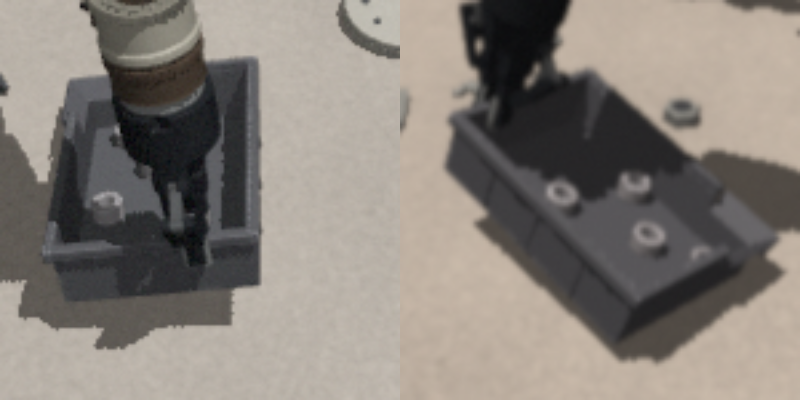

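View pics/w6.png

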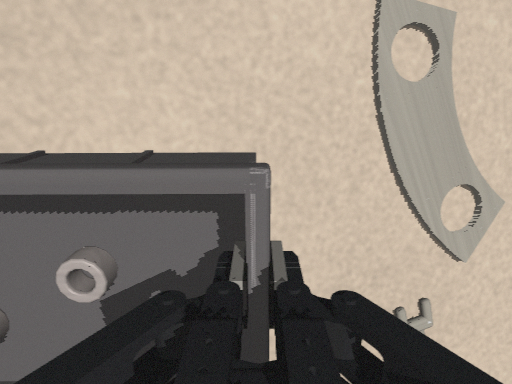

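```bash
python3 -m inch '1.15 0 -1.63 -1.3 -9.2 -0.9 1; 1.15 0 -1.63 -1.3 -9.2 -0.9 1; 1.15 0 -1.63 -1.3 -9.2 -0.9 1; 1.15 0 -1.63 -1.3 -9.2 -0.9 1; 1.15 0 -1.63 -1.3 -9.2 -0.9 1; 1.15 0 -1.63 -1.3 -9.2 -0.9 1; 0 0 0 0 0 0 1; 0 0 0 0 0 0 1'; python3 tilt.py 2
python3 - <<'E'
from h import *
cam('scene','c7'); cam('side','s7')
a=cv2.resize(cv2.imread('pics/c7.png')[120:270,170:320],(400,400));b=cv2.resize(cv2.imread('pics/s7.png')[130:260,210:340],(400,400))
cv2.imwrite('pics/b7.png',np.hstack([a,b]))
E
```

```text
clock: 14.02
eef_pos: [0.5511, -0.0414, 0.1585]
tool_rot: [-0.604, -0.024, -0.287, 0.743]
ft_force: [0.1, 0.3, -3.2]
grip_width: 0.0091
rot [ 1.156  0.002 -1.632] shift [-1.249 -9.206 -0.894] yaw -25.439687842245778 13.274657043278628
14.025 [ 0.551 -0.041  0.159] [ 0.117  0.251 -3.18 ] [-0.252  0.886  0.024] 0.00910729130831558 [-0.177  0.096 -0.503  0.52   0.186  1.822]
```

View pics/b7.png

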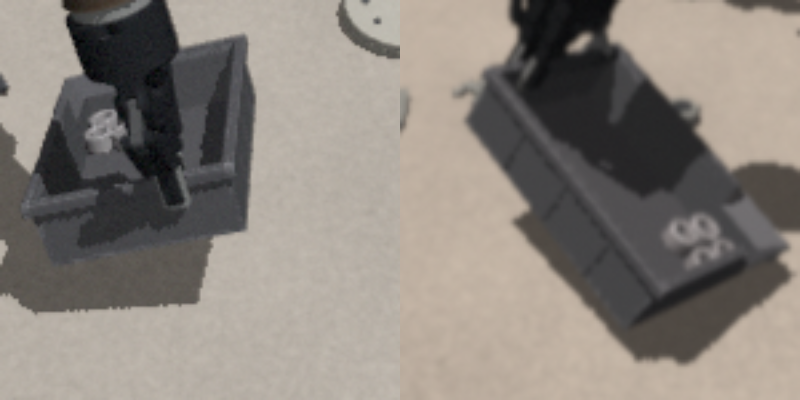

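```bash
cat > ov.py <<'E'
from h import *
import sys
np.set_printoptions(precision=1,suppress=True)
tag=sys.argv[1]; o=bot.get_obs()
p=np.load('tray.npy'); R0=R.from_euler('z',p[2]); t0=np.array([p[0]-.0014,p[1]+.0006,0])
# tool at grasp
q0=R.from_matrix(np.c_[R.from_euler('z',np.radians(-22.0)).apply([1,0,0]),[0,0,-1],R.from_euler('z',np.radians(-22.0)).apply([0,1,0])]); e0=np.array([.6008,-.0303,.0406])
Rt=R.from_quat(o['tool_rot']); D=Rt*q0.inv()
W=lambda q:D.apply(R0.apply(q)+t0-e0)+o['eef_pos']
print('tilt',np.degrees(np.arccos(D.as_matrix()[2,2])),'foot mm',W([-.119,-.084,0])*1000,'F',o['ft_force'],'T',o['ft_torque'],o['clock'])
ims=[]
for n,(x,y,s) in(('scene',(170,120,130)),('side',(250,140,130))):
    c=bot.camera(n); S=400/s
    im=cv2.resize(c['color'][y:y+s,x:x+s],(400,400),interpolation=cv2.INTER_CUBIC); raw=im.copy()
    f=lambda q:tuple(int(v) for v in (proj(c,W(np.array(q)/1000))-[x,y]+.5)*S)
    for a,b in [((-115,-80,4),(115,-80,4)),((-115,-80,4),(-115,80,4)),((-115,80,4),(115,80,4)),((-119,-84,0),(119,-84,0)),((-119,-84,0),(-119,84,0)),((-125,90,65),(125,90,65)),((-125,90,65),(-125,-29,65)),((125,90,65),(125,-90,65))]: cv2.line(im,f(a),f(b),(0,0,255),1)
    cv2.circle(im,f((-115,-80,13)),4,(0,255,0),1); ims.append(np.vstack([im]) )
    for t in ['pour_corner','pour_foot']:
        for r in bot.spot_point(t,n)[:2]: print(n,t,round(r['conf'],2),np.array(r['point']),'pred',proj(c,W(np.array([-115,-80,13] if t=='pour_corner' else [-119,-84,0])/1000)))
    ims.append(raw)
cv2.imwrite(f'pics/{tag}.png',cv2.resize(np.vstack([np.hstack(ims[0::2]),np.hstack(ims[1::2])]),(600,600)))
E
python3 ov.py o7
```

```text
tilt 27.863755976912262 foot mm [331.9 -54.4  -2.1] F [-1.1  0.2 -2.2] T [-0.3  0.9 -0. ] 14.125
scene pour_corner 0.8 [203.5 165.7] pred [204.5 164.8]
scene pour_foot 0.62 [204.5 165.5] pred [204.8 168.5]
scene pour_foot 0.52 [208.2 166.8] pred [204.8 168.5]
side pour_corner 0.78 [323.2 214.6] pred [320.9 215.8]
side pour_foot 0.58 [319.  221.8] pred [320.  219.2]
```

View pics/o7.png

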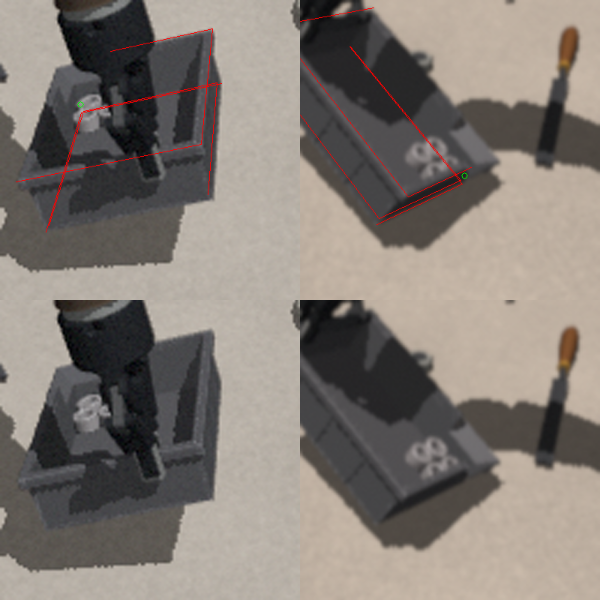

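```bash
python3 -m inch '1.15 0 -1.63 -1.3 -9.1 -0.9 1; 1.15 0 -1.63 -1.3 -9.1 -0.9 1; 0 0 0 0 0 0 1; 0 0 0 0 0 0 1; 0 0 0 0 0 0 1; 0 0 0 0 0 0 1'; python3 ov.py o8
cat > zoom.py <<'E'
from h import *
import sys
exec(open('ov.py').read().split('ims=[]')[0])
ims=[]
for n,(x,y,s) in(('scene',(185,145,50)),('side',(285,180,50))):
    c=bot.camera(n); S=400/s
    im=cv2.resize(c['color'][y:y+s,x:x+s],(400,400),interpolation=cv2.INTER_CUBIC); raw=im.copy()
    f=lambda q:tuple(int(v) for v in (proj(c,W(np.array(q)/1000))-[x,y]+.5)*S)
    for cx,cy in((-100,-65),(-70,-65),(-100,-35),(-70,-35)):
        pts=np.array([f((cx+15*np.cos(a),cy+15*np.sin(a),22)) for a in np.linspace(0,6.28,24)]); cv2.polylines(im,[pts],True,(0,0,255),1)
    for a,b in [((-115,-80,4),(115,-80,4)),((-115,-80,4),(-115,80,4))]: cv2.line(im,f(a),f(b),(0,255,0),1)
    ims.append(np.vstack([im,raw]))
cv2.imwrite(f'pics/{tag}.png',cv2.resize(np.hstack(ims),(600,600)))
E
python3 zoom.py z8
```

```text
clock: 15.18
eef_pos: [0.5401, -0.0439, 0.1729]
tool_rot: [-0.588, -0.047, -0.307, 0.747]
ft_force: [-1.2, 0.4, -2.3]
grip_width: 0.0088
tilt 31.877680590591794 foot mm [332.1 -54.3  -2.4] F [-1.2  0.4 -2.3] T [-0.3  1.  -0. ] 15.175
scene pour_corner 0.76 [205.6 162.3] pred [204.4 164.7]
scene pour_foot 0.79 [204.6 167.2] pred [204.9 168.6]
side pour_corner 0.68 [278.  187.6] pred [321.1 215.9]
side pour_corner 0.6 [318.5 215.8] pred [321.1 215.9]
tilt 31.89192472691349 foot mm [332.1 -54.3  -2.3] F [ 0.1  0.6 -1.9] T [-0.3  1.   0.1] 15.475
```

View pics/z8.png

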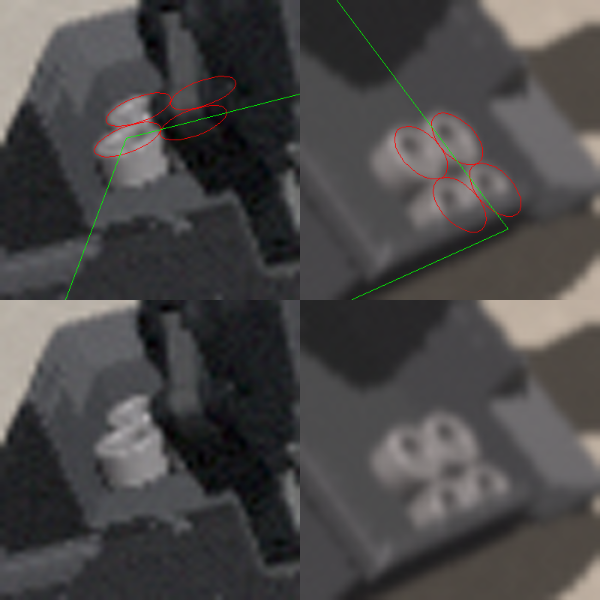

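```bash
python3 -m inch '0 0 0 0 0 0 1; 0 0 0 0 0 0 1; 0 0 0 0 0 0 1; 0 0 0 0 0 0 1'; python3 - <<'E'
from h import *
cam('scene','c9');a=cv2.imread('pics/side0.png')
c=cam('side','s9')
E
```

```text
clock: 16.08
eef_pos: [0.54, -0.0439, 0.1731]
tool_rot: [-0.588, -0.047, -0.307, 0.747]
ft_force: [-1.3, 0.1, -2.4]
grip_width: 0.0089
```

View pics/c9.png

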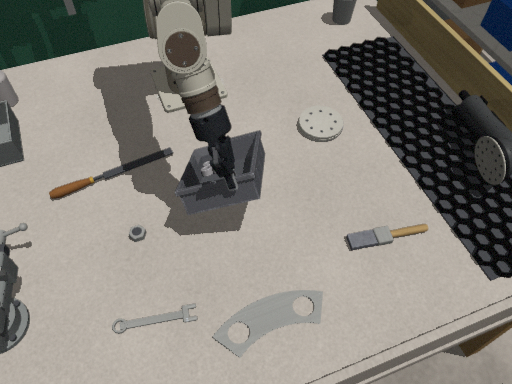

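View pics/s9.png

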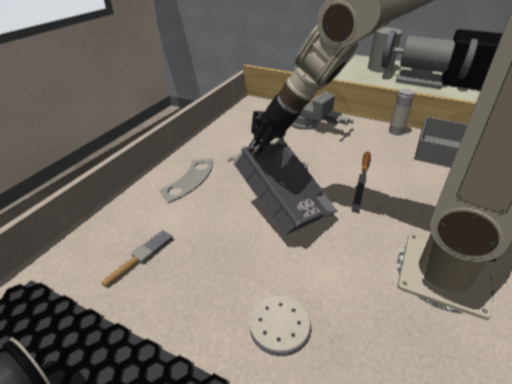

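The scene and side pictures show the tray tilted and steady. The four spacers are together in the pouring corner (side view about 308,207), and the other things have not moved.

```bash
python3 -c "
from workcell import bot
print(bot.job_done()); print(bot.get_obs()['clock'])"
```

```text
the job is handed in; nothing more can be done
None
the job is handed in; nothing more can be done
```

I put the stray spacer in the tray and let go of it. Then I gripped the rim of the far short wall, near the raised corner, and tipped the tray about 32° on its pouring corner. I handed the job in at about 16 s with the tray still held.

- **Spacers:** the side camera shows all four packed together in the pouring corner. In the scene camera the gripper hides some of them.
- **Holding still:** the tool did not move during the last rows. The wrist force was steady at about 2.4 N down. That is roughly half the loaded tray's weight, so the foot is still carrying the rest on the bench.
- **Other things:** they show at the same places as at the start.
- **Small disagreements:** the tool pose puts the pouring foot about 2 mm below the bench, which is within calibration and grip flex. In the side view after the last tilt step, the network's best guess for the pouring corner was clearly wrong; its second guess agreed with the model to about 3 pixels.

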